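# Check the sprung pointer rod against its gauge plate

### The job

Check the sprung pointer rod: lift the steel gauge plate by its orange grip out of the blue parking stand, slide it edgewise fully down into the slot of the grey fixture, and let go of it. Then take the black knob and pull the rod up against its spring until the red ring has just come clear of the housing, so that the red pointer is level with the plate's shoulder, and finish while holding the rod still there. Leave the other things on the bench alone.

Things in the scene. Friction and masses are not known exactly. Their poses are not given: they have to be found in the camera images.
- fixture: Grey base plate 76 x 190 x 10 mm, screwed down, with an aluminium slotted block towards its -y end and an upright dark steel rod housing towards its +y end. Origin: centre of the underside, on the bench; z up, y along the plate from slot to rod. Slot centre at y = -45 mm, rod axis at y = +50 mm, both x = 0
- slot_floor (a point): Centre of the slot's floor, 10 mm above the bench, where the middle of the plate's lower edge rests when seated; axes as the fixture's. The slot lies along y: 7.6 mm wide (x), 66 mm long (y), 30 mm deep, between two jaws each 16 mm thick with tops 40 mm above the bench; its mouth is bevelled, about 16 mm wide in the top 5 mm; low stops close its ends
- housing_top (a point): Centre of the top of the dark steel rod housing (22 x 22 mm, upright on the fixture, open on the side facing the slot), 115 mm above the bench, on the rod's axis
- gauge_plate: Loose steel plate, 0.18 kg: blade 6 mm thick (x), 60 mm wide (y), 80 mm tall (z); above its middle an orange grip 14 mm thick (x), 36 mm wide (y), 28 mm tall, centre 94 mm above the origin. The blade's top corners beside the grip are the shoulders. Origin: middle of the lower edge, z up. Same either way round. Starts upright in the stand, its x along the stand's x
- stand: Blue plastic parking stand, 70 x 92 mm, top at 32 mm, fixed to the bench; slot along its y axis, 8 mm wide, floor 6 mm and top 32 mm above the bench, in which the gauge plate stands at the start (26 mm deep). Origin: centre of the underside
- knob: Black round knob 28 mm in diameter, 30 mm tall, on top of the rod; origin: centre of its underside, so its middle is 15 mm above. When the rod is home the underside is 6 mm above the housing's top, 121 mm above the bench. It is one piece with the rod and pointer
- rod (a joint): Extension of the steel rod (10 mm diameter) in m: 0 home, slides straight up, end stop at 0.065. Length mark 0.050: there the lower edge of its red ring (4 mm high) is level with the housing's top, and the pointer with the shoulders of a seated plate. Spring and weight pull it back: about 4.5 N at 0 rising to 10.5 N at 0.050; it goes home when let go
- pointer_tip (a point): Tip of the red pointer that sticks out of the rod towards the slot; 40 mm above the bench at home, 90 mm (level with the shoulders of the seated plate) at the length mark; 4.5 mm beside the edge of a plate in mid slot
- petri_dish: Bystander: clear petri dish, 90 mm in diameter, 15 mm high; origin under its centre
- mini_beaker: Bystander: small clear beaker, 42 mm in diameter, 46 mm high; origin under its centre
- marker: Bystander: marker pen, 131 mm long, lying along its y axis; origin under its centre
- dropper_bottle: Bystander: brown dropper bottle, 36 mm in diameter, 103 mm high; origin under its centre

How it is judged:
On the way, in this order (a step that is already met when the one before it is completed fails the run):
1. the gauge plate is fully seated in the fixture's slot and let go, the rod still home (distance between gauge_plate and slot_floor below 0.006 m and angle between gauge_plate's own z axis and vertical below 0.12 rad and contact force between the fingers and gauge_plate below 0.2 N and value of joint rod below 0.012 m), for 0.2 s.
2. the rod is pulled to its length mark by the gripped knob (value of joint rod between 0.045 and 0.055 m and contact force between the fingers and knob above 3 N), for 0.3 s.
At the end, for the whole second after the job is handed in: The robot's fingers hold the knob (more than 3 N) with the rod still and pulled out to 50 mm, give or take 5 mm; the gauge plate stands untouched and fully down in the fixture's slot (lower edge within 6 mm of the slot floor's centre, upright within 0.12 rad) (all of step 2 and velocity of joint rod between -0.01 and 0.01 m/s and distance between gauge_plate and slot_floor below 0.006 m and angle between gauge_plate's own z axis and vertical below 0.12 rad and angle between the x axis of gauge_plate and the x axis of fixture, either way round below 0.12 rad and linear speed of gauge_plate below 0.02 m/s and contact force between each of the arm, the fingers and gauge_plate below 0.2 N); the arm keeps its last pose, push and grip.
It fails at once if a bystander is moved by more than 30 mm (distance of any of petri_dish, mini_beaker, marker, dropper_bottle from where it was at the start of the episode above 0.03 m).
It also fails if it takes over 51 s, if anything falls off the work surface, if the arm or the gripper's body presses on something with over 40 N, if the wrist force passes 120 N, or if a joint passes its speed limit or range.

### The arm

A 6-joint arm with a two-finger parallel gripper is mounted at the origin on a cart in front of the work surface, level with it; the furniture and walls round the work are solid. World frame = base frame: x ahead of the robot, y to its left, z up, the work surface at z = 0. Lengths are in m, angles in rad, forces in N, time in s.
With the tool pointing down it reaches from about 0.35 to 0.975 m from the base axis. Payload 4.9 kg.
Tool frame: the origin (TCP) lies midway between the tips of the shut fingers; the grasp point (between the pads) lies 19 mm behind it; z points along the fingers, y is the line along which they close (so a half turn about z gives the same grasp; the last joint's range is limited). The gripper opens to 85 mm and grips with 20 to 120 N. Pads are 22 mm wide; open, the fingers measure 114 mm over their backs; the gripper's body (76 mm by 85 mm) begins 54 mm behind the grasp point. The pads swing forward as they close: fully open they stand 13 mm farther back than shut.
Start: joints at [1.079, 0.053, 1.613, -0, 1.476, -0.119], TCP at [0.228, 0.582, 0.197] pointing down, gripper open.
Joint ranges: [-3.01, 3.01], [-1.01, 2.22], [0.06, 2.58], [-1.02, 4.17], [0.09, 2.62], [-3.14, 3.14]. Speed limits (rad/s): [2.57, 2.57, 3.14, 3.14, 3.14, 3.14].

### API

Orientations are given as a unit quaternion [w, x, y, z].
In Python, from plant import state, grab_frame, job_done, cut_out, place_of gives the robot as it stands.
- The arm moves only by the tool jog_arm, never from a script. Its argument "motion" is text: rows parted by semicolons, each of 7 numbers parted by spaces: the opening in per cent of the stroke, from 0 (shut) to 100 (fully open), then the shift along the tool's x, y, z as a fraction of full scale, then the turn, a rotation vector about the tool's x, y, z as a fraction of full scale. A call has exactly 5 rows; each row is the pose to reach, as a shift and turn from the pose commanded when the call began, along the tool's axes at that moment; what a row does not reach only later rows make up. Full scale, the value 1, is 50 cm for a shift and 1.5 rad for a turn. A row lasts 1/8 s, in which the tool goes at most 62.5 mm and 10.7 degrees, less where a joint would pass 70% of its speed; a pose out of reach is approached as far as the arm can. A call with a number of a shift or a turn outside -1 to 1 is refused whole. A call with a gripper value outside its range is refused whole. The fingers move at their own pace and stop on an object; the grip force is fixed at half the most. Time passes only in rows, so rows that repeat a pose let the fingers close, or fill a call up. It gives the time, the measured TCP pose, the force, the opening and the grip force at its end, in the units of the state.
- state(): the state, without advancing time (a new reading comes with each control period).
- grab_frame(name): name is "scene" or "top" or "wrist"; returns a dict with "color" (420x560x3 uint8, red, green, blue), "range_z" (420x560 float32, m along the optical axis (not along the pixel's ray), 0 where there is no reading), "intrinsics" (3x3 intrinsics, pixels), "world_from_camera" (4x4, takes a point from camera to world coordinates). Camera axes: x right, y up, looking along -z (the intrinsics and any distortion apply to the point x, -y, -z); pixel columns grow to the right and rows downward; lengths in m; the calibration is good to about 2 mm. A picture is of the moment at which its call begins.
- job_done(): hands the job in; it is judged then, once.
Trained networks look in the newest picture that a camera, given by its name, has taken for a name from the list of things; names that differ only in an ending like _2 or _b are one class to them, and where a whole thing is asked for, a point or a joint stands for the part that bears it (a point fixed in the world has none). Each returns a list of dicts, best first, with "p" (0 to 1); they miss things now and then, are a little off and sometimes report something else, mostly with a low value. They report only what shows in the picture. A call takes as long as a camera call.
- cut_out(camera, thing): "pixels" (420x560 bool, what is visible of it).
- place_of(camera, thing): "at" ([x, y, z] in m, in world coordinates, good to about 4 mm: a listed point, or the origin of a listed thing).
The state is a dict: "time": time; "joint_pos": joint angles; "joint_vel": joint speeds; "joint_efforts": joint torques, N m; "tool_pos": TCP position; "tool_rot": TCP orientation; "contact_force": force on the tool from outside, world axes, zero at the start; "ft_torque": the same for the moment, N m; "gripper_width": opening from 0.0 (shut) to 1.0 (fully open); "grasp_force": force on a finger pad.
Only numpy, scipy, OpenCV 4.12 (cv2) and the standard library are available. Lean on these libraries where they do the work, as an engineer would, in place of code of your own. Each camera call takes 0.05 s, during which the arm holds its last target. There are 200 camera calls.

## Working session

There is one attempt and no reset: what is moved stays moved. The work goes in short steps, Python scripts to look and compute and a tool call to move; the robot and the scene stay as the last step left them, time stands still between calls to the robot, and variables do not carry over. Pictures are saved under pics/ and viewed, at most 10 in all, crops included, and the job is handed in when it is done.

Besides the shell and the picture viewer there is one more tool, called as a command line: name --argument value ..., lists and objects as JSON in quotes. jog_arm: Moves the arm, as the interface text tells. Shift numbers are shares of 50 cm and turn numbers shares of 1.5 rad, none past 1 either way. Its arguments: {"type":"object","properties":{"motion":{"type":"string"}},"required":["motion"]}

```bash
mkdir -p pics
cat > h.py <<'E'
import numpy as np, cv2
from plant import *
from scipy.spatial.transform import Rotation as R
def pts(f,mask=None):
    K=f["intrinsics"];z=f["range_z"];m=(z>0) if mask is None else (mask&(z>0))
    v,u=np.nonzero(m);d=z[v,u]
    p=np.c_[(u-K[0,2])/K[0,0]*d,-(v-K[1,2])/K[1,1]*d,-d,np.ones_like(d)]
    return (p@f["world_from_camera"].T)[:,:3]
def rot(q): return R.from_quat([q[1],q[2],q[3],q[0]])
E
python3 - <<'E'
from h import *
s=state();print(s)
for c in ("scene","top"):
    f=grab_frame(c);cv2.imwrite(f"pics/{c}0.png",f["color"][...,::-1])
    np.savez(f"{c}0.npz",**f)
    for t in "fixture slot_floor housing_top gauge_plate stand knob pointer_tip petri_dish mini_beaker marker dropper_bottle".split():
        r=place_of(c,t)
        print(c,t,[(np.round(x["at"],3).tolist(),round(x["p"],2)) for x in r[:2]])
    for t in ("gauge_plate","stand","fixture","knob"):
        for x in cut_out(c,t)[:1]:
            P=pts(f,x["pixels"]);np.save(f"{c}_{t}.npy",P)
            print(t,x["p"],len(P),P.min(0).round(3),P.max(0).round(3))
print(state()["time"])
E
```

```text
{'time': 0.0, 'joint_pos': array([ 1.07898712e+00,  5.33161352e-02,  1.61435046e+00,  4.77327705e-05,
        1.47599506e+00, -1.19008439e-01]), 'joint_vel': array([-0.0006438 ,  0.00029862,  0.00156013, -0.00091118,  0.00099697,
        0.00171117]), 'joint_efforts': array([-7.13209429e-04, -3.93686378e+01, -3.70172954e+01, -1.87835817e-04,
        7.12881127e-03, -3.56204896e-05]), 'tool_pos': array([0.22729147, 0.58143864, 0.19565462]), 'tool_rot': array([-3.33714838e-04,  1.85324983e-01,  9.82676742e-01, -9.79486423e-04]), 'contact_force': array([0.92521359, 1.2116865 , 0.45360027]), 'ft_torque': array([-0.03085001, -0.02573361,  0.05146595]), 'grasp_force': 0.0, 'gripper_width': 0.9984028560500815}
scene fixture [([0.503, 0.215, -0.0], 0.77)]
scene slot_floor [([0.492, 0.172, 0.011], 0.63)]
scene housing_top []
scene gauge_plate [([0.544, -0.138, 0.008], 0.82), ([0.503, 0.416, 0.002], 0.73)]
scene stand [([0.542, -0.14, -0.002], 0.69)]
scene knob [([0.51, 0.266, 0.124], 0.77)]
scene pointer_tip [([0.502, 0.204, 0.039], 0.89)]
scene petri_dish [([0.504, 0.415, 0.001], 0.64), ([0.
[... 411 characters left out ...]
 [0.494 0.251 0.028] [0.521 0.278 0.154]
top fixture [([0.503, 0.217, 0.001], 0.91)]
top slot_floor [([0.494, 0.174, 0.012], 0.71)]
top housing_top [([0.507, 0.268, 0.114], 0.59)]
top gauge_plate [([0.542, -0.137, 0.004], 0.57)]
top stand [([0.543, -0.141, -0.0], 0.61)]
top knob [([0.51, 0.268, 0.121], 0.57)]
top pointer_tip [([0.498, 0.207, 0.038], 0.5)]
top petri_dish []
top mini_beaker [([0.665, -0.094, 0.004], 0.74)]
top marker [([0.68, 0.131, 0.002], 0.56)]
top dropper_bottle [([0.606, 0.418, -0.002], 0.64)]
gauge_plate 0.68 183 [ 0.665  0.063 -0.006] [0.701 0.184 0.024]
stand 0.82 487 [ 0.506 -0.19  -0.004] [ 0.578 -0.092  0.117]
knob 0.67 98 [0.496 0.251 0.114] [0.521 0.278 0.157]
1.6
```

View pics/scene0.png

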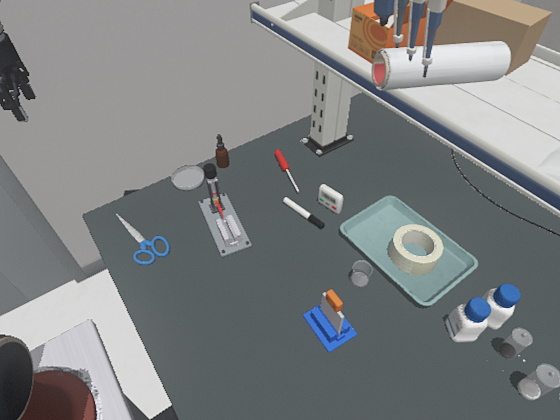

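View pics/top0.png

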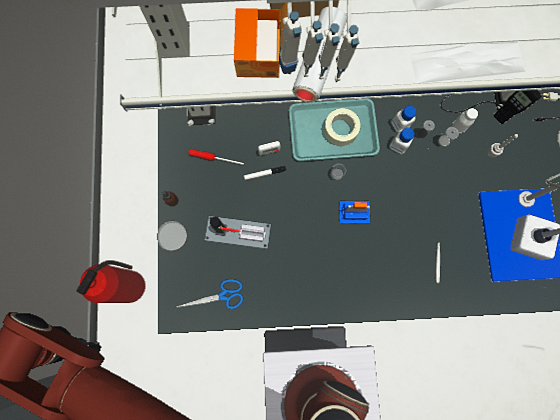

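The scene view shows the plate with its orange grip at about (333,300) in the blue stand, and the fixture at (223,222) with the knob at (210,172). In the top view the stand is at (355,212), the fixture at (238,232) and the beaker at (337,171). Nothing blocks either spot.

Run:
```python
from h import *
for c in ("scene","top"):
    f=dict(np.load(f"{c}0.npz"));hsv=cv2.cvtColor(f["color"],cv2.COLOR_RGB2HSV)
    h,sa,v=[hsv[...,i] for i in range(3)]
    for n,m,lo,hi,ctr in (("stand",(h>100)&(h<130)&(sa>120),.02,.042,(.542,-.14)),("grip",(h<18)&(sa>150),.09,.13,(.542,-.14)),
        ("base",sa<70,.004,.018,(.503,.217)),("jaws",sa<70,.035,.047,(.494,.173)),("knob",v<90,.135,.16,(.51,.267))):
        P=pts(f,m);P=P[(P[:,2]>lo)&(P[:,2]<hi)&(np.hypot(*(P[:,:2]-ctr).T)<.115)]
        if len(P)<4: print(c,n,len(P));continue
        r=cv2.minAreaRect((P[:,:2]*1000).astype(np.float32))
        print(c,n,len(P),np.round(r[0],1),np.round(r[1],1),round(r[2],1),"mean",P.mean(0).round(4), "zq",np.percentile(P[:,2],[10,50,90]).round(3))
s=state();print(rot(s["tool_rot"]).as_matrix().round(3))
f=np.load("top0.npz");print(f["intrinsics"][0,0],f["world_from_camera"][:3,3])
```

```text
scene stand 459 [ 541.1 -137.3] [68.6 48.9] 87.0 mean [ 0.5304 -0.1426  0.0305] zq [0.025 0.032 0.033]
scene grip 199 [ 541.  -137.5] [34.8 13.9] 86.1 mean [ 0.5391 -0.1402  0.1096] zq [0.097 0.113 0.115]
scene base 1231 [494.3 218.8] [188.8 144.5] 78.1 mean [0.4935 0.2105 0.0107] zq [0.008 0.011 0.013]
scene jaws 333 [497.2 210.7] [140.9  40.2] 79.7 mean [0.4908 0.1775 0.0399] zq [0.037 0.04  0.042]
scene knob 136 [507.3 265.9] [25.7 26.6] 47.3 mean [0.5065 0.263  0.1473] zq [0.138 0.15  0.152]
top stand 194 [ 543. -138.] [70.7 48.9] 86.5 mean [ 0.5342 -0.1345  0.03  ] zq [0.025 0.03  0.034]
top grip 65 [ 541.3 -138.4] [33.2 11. ] 85.3 mean [ 0.5408 -0.1373  0.1095] zq [0.1   0.112 0.116]
top base 1142 [502.7 216.8] [218.3 218.1] 73.0 mean [0.4971 0.2173 0.0088] zq [0.005 0.009 0.013]
top jaws 204 [499.  206.9] [137.4  39.7] 79.2 mean [0.4921 0.1755 0.0391] zq [0.036 0.039 0.042]
top knob 92 [508.6 264.3] [27.4 25. ] 84.0 mean [0.5084 0.2642 0.1486] zq [0.144 0.149 0.152]
[[-0.931  0.364  0.   ]
 [ 0.364  0.931  0.   ]
 [-0.     0.    -1.   ]]
459.72502979077535 [0.28558987 0.10334667 1.37136629]
```

Add to h.py:
```python
def goal(x,y,z,ang,label=""):
    """ang: direction (deg) of tool y in world, tool down; prints shift/turn fractions for one call"""
    s=state();r=rot(s["tool_rot"])
    a=np.radians(ang);Y=np.array([np.cos(a),np.sin(a),0]);Z=np.array([0,0,-1.]);X=np.cross(Y,Z)
    T=R.from_matrix(np.c_[X,Y,Z])
    d=r.inv().apply(np.array([x,y,z])-s["tool_pos"])/.5
    w=(r.inv()*T).as_rotvec()/1.5
    print(label,"shift",d.round(4),"len mm",round(np.linalg.norm(d)*500,1),"turn",w.round(4),"deg",round(np.degrees(np.linalg.norm(w)*1.5),1),"t",round(s["time"],2),"w",round(s["gripper_width"],3),"F",s["contact_force"].round(1),"q6",s["joint_pos"][5].round(2))
```

```text
(no output)
```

jog_arm --motion "100 -0.08 -0.08 0 0 0 0.1; 100 -0.16 -0.16 0 0 0 0.2; 100 -0.24 -0.24 0 0 0 0.3; 100 -0.32 -0.32 0 0 0 0.4; 100 -0.4 -0.4 0 0 0 0.5"

```text
time: 2.22
tool_pos: [0.3415, 0.3214, 0.1971]
tool_rot: [0.0, 0.534, 0.845, 0.0]
contact_force: [0.9, -0.1, 0.3]
gripper_width: 1.004
grasp_force: 0.0
```

```bash
python3 -c "
from h import *
goal(.541,-.138,.2,-4)"
```

```text
shift [-1.001  -0.0339 -0.0057] len mm 500.8 turn [ 6.000e-04 -1.000e-04  3.422e-01] deg 29.4 t 2.23 w 1.004 F [ 0.9 -0.1  0.3] q6 0.15
```

jog_arm --motion "100 -0.115 -0.004 0 0 0 0.07; 100 -0.23 -0.008 0 0 0 0.14; 100 -0.345 -0.012 0 0 0 0.21; 100 -0.46 -0.016 0 0 0 0.28; 100 -0.575 -0.02 0 0 0 0.342"

```text
time: 2.85
tool_pos: [0.4571, 0.0576, 0.1973]
tool_rot: [0.0, 0.731, 0.683, 0.001]
contact_force: [1.4, 0.3, 0.7]
gripper_width: 1.001
grasp_force: 0.0
```

```bash
python3 -c "
from h import *
goal(.541,-.138,.2,-4)"
```

```text
shift [-0.3789  0.194  -0.0052] len mm 212.9 turn [ 0.0009 -0.0001  0.001 ] deg 0.1 t 2.85 w 1.001 F [1.4 0.3 0.7] q6 0.03
```

jog_arm --motion "100 -0.1 0.05 0 0 0 0; 100 -0.2 0.1 0 0 0 0; 100 -0.3 0.15 0 0 0 0; 100 -0.379 0.194 0 0 0 0; 100 -0.379 0.194 0 0 0 0"

```text
time: 3.48
tool_pos: [0.5416, -0.1384, 0.1967]
tool_rot: [-0.0, 0.731, 0.682, -0.0]
contact_force: [0.0, 0.7, 0.2]
gripper_width: 1.001
grasp_force: 0.0
```

Run:
```python
from h import *
goal(.541,-.138,.081,-4)
f=grab_frame("wrist");cv2.imwrite("pics/w1.png",f["color"][...,::-1])
hsv=cv2.cvtColor(f["color"],cv2.COLOR_RGB2HSV);h,sa,v=[hsv[...,i] for i in range(3)]
P=pts(f,(h<18)&(sa>150))
print(len(P))
if len(P):
  P=P[(P[:,2]>.106)&(P[:,2]<.125)];r=cv2.minAreaRect((P[:,:2]*1000).astype(np.float32));print(len(P),r,np.median(P,0))
print(place_of("wrist","gauge_plate"))
```

```text
shift [ 0.0008 -0.0011  0.2313] len mm 115.7 turn [-0.0003  0.0001  0.0007] deg 0.1 t 3.48 w 1.001 F [0.  0.7 0.2] q6 -0.31
214
214 ((542.9943237304688, -146.6667938232422), (15.286039352416992, 12.015761375427246), 86.16414642333984) [ 0.54234897 -0.14878196  0.11356725]
[{'at': [0.545, -0.1337, 0.004], 'p': 0.55}]
```

View pics/w1.png

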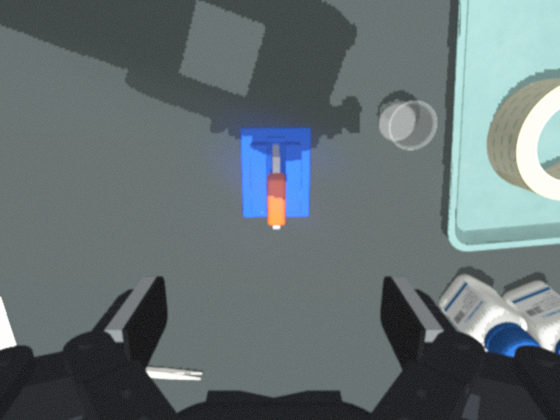

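The wrist view shows the grip at about (277,200), running vertically in line with the fingers and midway between them (fingertips at x≈140 and 410). The beaker at (400,122) is well clear. I'll descend now.

jog_arm --motion "100 0 -0.001 0.07 0 0 0; 100 0 -0.001 0.14 0 0 0; 100 0 -0.001 0.19 0 0 0; 100 0 -0.001 0.231 0 0 0; 100 0 -0.001 0.231 0 0 0"

```text
time: 4.2
tool_pos: [0.5391, -0.1346, 0.0797]
tool_rot: [-0.002, 0.729, 0.684, -0.001]
contact_force: [0.1, 0.2, 0.2]
gripper_width: 1.001
grasp_force: 0.0
```

Run:
```python
from h import *
goal(.541,-.138,.081,-4)
f=grab_frame("wrist")
hsv=cv2.cvtColor(f["color"],cv2.COLOR_RGB2HSV);h,sa,v=[hsv[...,i] for i in range(3)]
P=pts(f,((h<20)|(h>170))&(sa>120));P=P[(P[:,2]>.08)&(P[:,2]<.125)&(np.hypot(P[:,0]-.541,P[:,1]+.138)<.04)]
r=cv2.minAreaRect((P[:,:2]*1000).astype(np.float32));print(len(P),r,P.min(0),P.max(0))
```

```text
shift [-0.0066  0.0041 -0.0027] len mm 4.1 turn [-0.0022 -0.0007  0.0039] deg 0.4 t 4.2 w 1.001 F [0.1 0.2 0.2] q6 -0.31
2624 ((543.2100219726562, -137.12033081054688), (36.29499435424805, 13.593487739562988), 87.61282348632812) [ 0.53578646 -0.15528709  0.0903617 ] [ 0.55059378 -0.11900734  0.11561558]
```

jog_arm --motion "100 0 0.002 0 0 0 0; 100 0 0.004 0 0 0 0; 100 0 0.004 0 0 0 0; 100 0 0.004 0 0 0 0; 100 0 0.004 0 0 0 0"

```text
time: 4.88
tool_pos: [0.5426, -0.1361, 0.0815]
tool_rot: [0.0, 0.73, 0.684, 0.0]
contact_force: [-0.8, 0.8, -0.2]
gripper_width: 0.998
grasp_force: 0.0
```

Run:
```python
from h import *
goal(.5425,-.1375,.081,-3)
f=grab_frame("wrist")
goal(.5425,-.1375,.081,-3)
cv2.imwrite("pics/w2.png",f["color"][...,::-1])
hsv=cv2.cvtColor(f["color"],cv2.COLOR_RGB2HSV);h,sa,v=[hsv[...,i] for i in range(3)]
P=pts(f,((h<20)|(h>170))&(sa>120));P=P[(P[:,2]>.08)&(P[:,2]<.125)&(np.hypot(P[:,0]-.541,P[:,1]+.138)<.04)]
r=cv2.minAreaRect((P[:,:2]*1000).astype(np.float32));print(len(P),r)
s=state();Q=rot(s["tool_rot"]).inv().apply(P-s["tool_pos"]);print(Q.min(0),Q.max(0))
```

```text
shift [-0.0029  0.0001  0.0009] len mm 1.5 turn [ 0.      0.     -0.0085] deg 0.7 t 4.88 w 0.998 F [-0.8  0.8 -0.2] q6 -0.31
 shift [-0.0029  0.0002  0.0008] len mm 1.5 turn [-0.     -0.     -0.0085] deg 0.7 t 4.92 w 1.002 F [-0.8  0.5  1.2] q6 -0.31
2527 ((543.71240234375, -137.08090209960938), (36.13018035888672, 13.392946243286133), 85.80196380615234)
[-0.0190618  -0.00554238 -0.0344025 ] [ 0.01708643  0.00795976 -0.00890566]
```

View pics/w2.png

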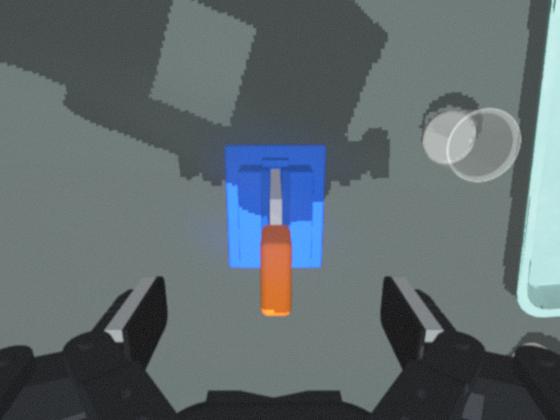

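The grip stands between the fingers at about (277,270), less than 2 mm off centre. I'll close on it.

jog_arm --motion "100 -0.002 0.002 0 0 0 0; 60 -0.002 0.002 0 0 0 0; 20 -0.002 0.002 0 0 0 0; 0 -0.002 0.002 0 0 0 0; 0 -0.002 0.002 0 0 0 0"

```text
time: 5.55
tool_pos: [0.5435, -0.1371, 0.0814]
tool_rot: [-0.0, 0.73, 0.684, -0.0]
contact_force: [-0.2, -0.2, -0.2]
gripper_width: 0.145
grasp_force: 0.0
```

jog_arm --motion "0 0 0 0 0 0 0; 0 0 0 0 0 0 0; 0 0 0 0 0 0 0; 0 0 0 0 0 0 0; 0 0 0 0 0 0 0"

```text
time: 6.18
tool_pos: [0.5435, -0.1371, 0.0814]
tool_rot: [-0.0, 0.73, 0.684, -0.0]
contact_force: [-0.7, -0.6, 0.0]
gripper_width: 0.0
grasp_force: 0.0
```

Run:
```python
from h import *
s=state();print(s["gripper_width"],s["grasp_force"],s["tool_pos"])
f=grab_frame("wrist");g=grab_frame("scene")
a=f["color"][...,::-1];b=g["color"][...,::-1]
b=cv2.resize(b[200:380,240:480],(560,420))
cv2.imwrite("pics/w3.png",cv2.resize(np.hstack([a,b]),(800,300)))
hsv=cv2.cvtColor(f["color"],cv2.COLOR_RGB2HSV);h,sa,v=[hsv[...,i] for i in range(3)]
P=pts(f,((h<20)|(h>170))&(sa>120));P=P[(P[:,2]>.08)&(P[:,2]<.125)&(np.hypot(P[:,0]-.541,P[:,1]+.138)<.06)]
Q=rot(s["tool_rot"]).inv().apply(P-s["tool_pos"]);print(len(P),Q.min(0),Q.max(0))
```

```text
0.00021289659462453276 0.0 [ 0.54347487 -0.13707523  0.08138968]
984 [ 0.00778083 -0.00617932 -0.0386945 ] [ 0.01783481  0.00635855 -0.00900906]
```

View pics/w3.png

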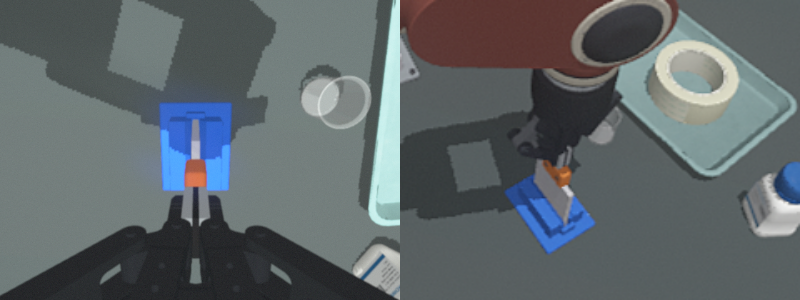

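The picture shows the fingers around the grip: only its far end, at about (196,172), is still visible. The width and force readings say otherwise, so I'll test with a small lift.

jog_arm --motion "0 0 0 -0.01 0 0 0; 0 0 0 -0.02 0 0 0; 0 0 0 -0.03 0 0 0; 0 0 0 -0.04 0 0 0; 0 0 0 -0.04 0 0 0"

```text
time: 6.9
tool_pos: [0.5439, -0.1372, 0.1022]
tool_rot: [0.001, 0.73, 0.684, 0.0]
contact_force: [0.5, -0.8, -0.2]
gripper_width: 0.005
grasp_force: 0.0
```

Run:
```python
from h import *
s=state();print(s)
f=grab_frame("wrist");g=grab_frame("scene")
a=f["color"][150:400,140:420,::-1];b=g["color"][...,::-1]
b=cv2.resize(b[250:350,290:390],(500,500),interpolation=cv2.INTER_CUBIC)
a=cv2.resize(a,(300,268));a=np.vstack([a,np.zeros((232,300,3),np.uint8)])
cv2.imwrite("pics/w4.png",np.hstack([a,b]))
for c,f in(("w",f),("s",g)):
  hsv=cv2.cvtColor(f["color"],cv2.COLOR_RGB2HSV);h,sa,v=[hsv[...,i] for i in range(3)]
  P=pts(f,((h<20)|(h>170))&(sa>120));P=P[(P[:,2]>.08)&(P[:,2]<.16)&(np.hypot(P[:,0]-.541,P[:,1]+.138)<.06)]
  Q=rot(s["tool_rot"]).inv().apply(P-s["tool_pos"]);print(c,len(P),Q.min(0),Q.max(0),P.min(0),P.max(0))
```

```text
{'time': 6.9, 'joint_pos': array([-3.79808491e-01, -2.26308164e-02,  1.85148293e+00, -9.15352111e-06,
        1.31137822e+00, -3.14807204e-01]), 'joint_vel': array([ 0.00073461,  0.00936622,  0.01108064, -0.00084741, -0.00356038,
        0.00070489]), 'joint_efforts': array([ 1.15536965e-02, -3.41176701e+01, -3.50551593e+01,  4.04742350e-04,
        2.06880074e-02, -2.72540808e-05]), 'tool_pos': array([ 0.54394165, -0.13724586,  0.10221271]), 'tool_rot': array([6.18708730e-04, 7.29709768e-01, 6.83756675e-01, 2.84948091e-04]), 'contact_force': array([ 0.50456768, -0.80750494, -0.23518119]), 'ft_torque': array([ 0.03080372, -0.00822373,  0.03786834]), 'grasp_force': 0.0, 'gripper_width': 0.0049408552108642445}
w 1066 [-0.00144036 -0.00657386 -0.03893749] [0.01797205 0.00579524 0.00516597] [ 0.53727558 -0.13898532  0.0970325 ] [ 0.55052371 -0.11916971  0.14114559]
s 203 [-0.01778077 -0.01555421 -0.04652096] [0.01802188 0.00481365 0.01502059] [ 0.52847374 -0.1547669   0.08719067] [ 0.54786762 -0.11911714  0.14871552]
```

View pics/w4.png

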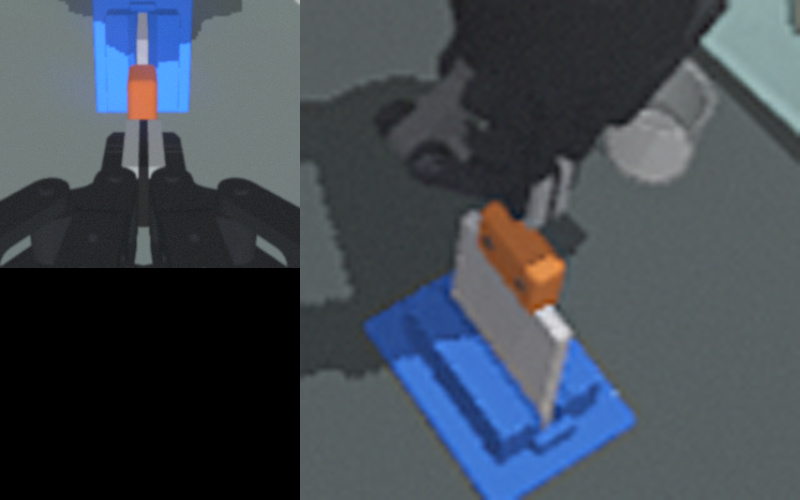

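The plate didn't lift. In the crop the shut fingers end at about (545,215), beside and behind the grip at (520,255), so the fingers aren't where the reported TCP puts them. I'll measure the real fingertip position from the depth images.

Run:
```python
from h import *
s=state();r=rot(s["tool_rot"]);p=s["tool_pos"]
for c in("wrist","scene","top"):
  f=grab_frame(c);M=f["world_from_camera"]
  print(c,"cam in tool",r.inv().apply(M[:3,3]-p).round(3),"look in tool",r.inv().apply(-M[:3,2]).round(2),"cam world",M[:3,3].round(3))
  P=pts(f);hsv=cv2.cvtColor(f["color"],cv2.COLOR_RGB2HSV)[f["range_z"]>0]
  Q=r.inv().apply(P-p)
  orange=((hsv[:,0]<20)|(hsv[:,0]>170))&(hsv[:,1]>120)
  # finger/gripper points: by tool z slices, excluding orange; world z > 0.1
  near=(np.abs(Q[:,0])<.06)&(np.abs(Q[:,1])<.06)
  for lo,hi in((-.11,-.08),(-.08,-.06),(-.06,-.04),(-.04,-.02),(-.02,.0),(0,.02)):
    m=near&(Q[:,2]>lo)&(Q[:,2]<hi)
    for n,k in(("or",m&orange),("other",m&~orange)):
      if k.sum()>5: print("  z",lo,hi,n,k.sum(),np.percentile(Q[k],[3,50,97],axis=0)[:,:2].round(3).tolist())
```

```text
wrist cam in tool [ 0.076 -0.    -0.177] look in tool [-0.3   0.    0.95] cam world [ 0.548 -0.061  0.278]
  z -0.11 -0.08 other 25747 [[-0.008, -0.044], [0.012, 0.0], [0.017, 0.044]]
  z -0.08 -0.06 other 2779 [[-0.008, -0.018], [0.011, 0.0], [0.014, 0.019]]
  z -0.06 -0.04 other 1654 [[0.007, -0.013], [0.01, -0.0], [0.012, 0.013]]
  z -0.04 -0.02 or 6 [[0.011, -0.001], [0.011, 0.0], [0.011, 0.001]]
  z -0.04 -0.02 other 74 [[0.011, -0.006], [0.011, 0.0], [0.011, 0.006]]
  z -0.02 0.0 or 1048 [[-0.0, -0.006], [0.01, -0.0], [0.017, 0.006]]
  z -0.02 0.0 other 127 [[-0.001, -0.007], [0.014, 0.003], [0.017, 0.007]]
  z 0 0.02 or 17 [[0.016, -0.005], [0.017, -0.004], [0.017, -0.001]]
  z 0 0.02 other 444 [[0.016, -0.006], [0.019, -0.0], [0.029, 0.006]]
scene cam in tool [-0.249 -0.26  -0.641] look in tool [0.57 0.33 0.75] cam world [ 0.267 -0.369  0.742]
  z -0.11 -0.08 other 352 [[-0.016, -0.044], [-0.01, -0.015], [0.008, 0.04]]
  z -0.08 -0.06 other 54 [[-0.012, -0.016], [-0.009, -0.005], [-0.005, 0.01]]
  z -0.06 -0.04 other 75 [[-0.01, -0.015], [-0.008, -0.008], [-0.001, 0.01]]
  z -0.02 0.0 or 154 [[-0.017, -0.009], [-0.005, -0.005], [0.015, 0.003]]
  z -0.02 0.0 other 10 [[-0.012, -0.01], [0.01, -0.008], [0.017, -0.001]]
  z 0 0.02 or 44 [[-0.017, -0.009], [-0.011, -0.008], [0.012, 0.002]]
  z 0 0.02 other 55 [[-0.029, -0.009], [-0.018, -0.004], [0.029, 0.001]]
top cam in tool [ 0.223 -0.273 -1.27 ] look in tool [-0.    0.2   0.98] cam world [0.286 0.103 1.371]
```

Run:
```python
from h import *
s=state();r=rot(s["tool_rot"]);p=s["tool_pos"]
for c in("wrist","scene"):
  f=grab_frame(c);P=pts(f);hsv=cv2.cvtColor(f["color"],cv2.COLOR_RGB2HSV)[f["range_z"]>0]
  Q=r.inv().apply(P-p);o=((hsv[:,0]<20)|(hsv[:,0]>170))&(hsv[:,1]>120)
  k=~o&(np.abs(Q[:,0])<.025)&(np.abs(Q[:,1])<.025)
  h,e=np.histogram(Q[k,2],bins=np.arange(-.08,.021,.004));print(c,list(zip((e[:-1]*1000).round().astype(int).tolist(),h.tolist())))
  ko=o&(np.abs(Q[:,0])<.025)&(np.abs(Q[:,1])<.025);print("orange z",np.percentile(Q[ko,2],[2,50,98]).round(4))
```

```text
wrist [(-80, 857), (-76, 390), (-72, 716), (-68, 317), (-64, 436), (-60, 396), (-56, 359), (-52, 362), (-48, 309), (-44, 246), (-40, 67), (-36, 0), (-32, 0), (-28, 0), (-24, 0), (-20, 0), (-16, 11), (-12, 105), (-8, 16), (-4, 26), (0, 42), (4, 59), (8, 56), (12, 149), (16, 26)]
orange z [-0.0138 -0.0123  0.0008]
scene [(-80, 12), (-76, 6), (-72, 12), (-68, 10), (-64, 17), (-60, 15), (-56, 13), (-52, 17), (-48, 20), (-44, 8), (-40, 4), (-36, 0), (-32, 0), (-28, 0), (-24, 0), (-20, 0), (-16, 2), (-12, 2), (-8, 3), (-4, 3), (0, 4), (4, 3), (8, 9), (12, 15), (16, 8)]
orange z [-0.3516 -0.0114  0.0087]
```

Both cameras agree: the fingertips end 38 mm short of the reported TCP, in line with it sideways. From here I'll treat the true tip as reported z + 0.038 and the grasp point as reported z + 0.057. Next I open, descend 59 mm and close.

jog_arm --motion "100 0 0 0 0 0 0; 100 0 0 0 0 0 0; 100 0 0 0 0 0 0; 100 0 0 0 0 0 0; 100 0 0 0 0 0 0"

```text
time: 7.88
tool_pos: [0.5435, -0.137, 0.1014]
tool_rot: [0.0, 0.73, 0.684, 0.0]
contact_force: [1.2, 0.3, 1.4]
gripper_width: 1.0
grasp_force: 0.0
```

jog_arm --motion "100 0 0 0.03 0 0 0; 100 0 0 0.06 0 0 0; 100 0 0 0.09 0 0 0; 100 0 0 0.117 0 0 0; 100 0 0 0.117 0 0 0"

```text
time: 8.5
tool_pos: [0.5422, -0.1366, 0.0409]
tool_rot: [-0.002, 0.73, 0.684, -0.001]
contact_force: [-0.5, -0.0, 0.6]
gripper_width: 1.003
grasp_force: 0.0
```

jog_arm --motion "60 0 0 0 0 0 0; 20 0 0 0 0 0 0; 0 0 0 0 0 0 0; 0 0 0 0 0 0 0; 0 0 0 0 0 0 0"

```text
time: 9.12
tool_pos: [0.5438, -0.1372, 0.0434]
tool_rot: [0.0, 0.73, 0.684, 0.0]
contact_force: [-0.2, -0.3, 2.6]
gripper_width: 0.16
grasp_force: 58.7
```

Gripped: width 0.16 and 58.7 N. I'll lift it straight up.

jog_arm --motion "0 0 0 -0.03 0 0 0; 0 0 0 -0.07 0 0 0; 0 0 0 -0.12 0 0 0; 0 0 0 -0.16 0 0 0; 0 0 0 -0.16 0 0 0"

```text
time: 9.75
tool_pos: [0.5451, -0.1377, 0.126]
tool_rot: [0.002, 0.73, 0.684, 0.001]
contact_force: [-0.1, -0.7, -2.0]
gripper_width: 0.158
grasp_force: 59.1
```

Run:
```python
from h import *
goal(.4915,.1725,.123,-10.3)
s=state();r=rot(s["tool_rot"]);p=s["tool_pos"]
for c in("wrist","scene","top"):
  f=grab_frame(c);P=pts(f);hsv=cv2.cvtColor(f["color"],cv2.COLOR_RGB2HSV)[f["range_z"]>0]
  Q=r.inv().apply(P-p)
  o=((hsv[:,0]<20)|(hsv[:,0]>170))&(hsv[:,1]>120)&(np.abs(Q[:,0])<.03)&(np.abs(Q[:,1])<.02)&(abs(Q[:,2])<.1)
  b=(hsv[:,1]<60)&(np.abs(Q[:,0])<.04)&(np.abs(Q[:,1])<.015)&(Q[:,2]>-.03)&(Q[:,2]<.035)
  for k in(o,b):
    if k.sum()>5:print(c,k.sum(),np.percentile(Q[k],[2,50,98],axis=0).round(4).tolist())
# fixture refinement
f=dict(np.load("top0.npz"));g=dict(np.load("scene0.npz"))
for c,f in(("top",f),("scene",g)):
  P=pts(f);sa=cv2.cvtColor(f["color"],cv2.COLOR_RGB2HSV)[f["range_z"]>0]
  P2=P[(P[:,2]>.036)&(P[:,2]<.044)&(sa[:,1]<70)&(np.hypot(P[:,0]-.4915,P[:,1]-.1725)<.043)]
  rr=cv2.minAreaRect((P2[:,:2]*1000).astype(np.float32));print(c,"jaws",len(P2),rr)
```

```text
shift [ 0.6122 -0.1472  0.0044] len mm 314.8 turn [0.0033 0.0009 0.0765] deg 6.6 t 9.75 w 0.158 F [-0.1 -0.7 -2. ] q6 -0.31
wrist 4627 [[-0.0159, -0.0066, -0.0713], [0.0069, -0.0001, -0.0698], [0.0177, 0.0067, -0.0487]]
wrist 287 [[0.0291, -0.0021, -0.0293], [0.0294, 0.0003, -0.0087], [0.0297, 0.0022, 0.0308]]
scene 113 [[-0.0175, -0.0097, -0.07], [-0.015, -0.004, -0.0661], [-0.0033, 0.0041, -0.0449]]
scene 386 [[-0.029, -0.0067, -0.0269], [-0.0092, -0.0057, 0.0082], [0.028, -0.001, 0.0333]]
top jaws 170 ((492.5243225097656, 172.55929565429688), (67.50042724609375, 39.72323226928711), 79.28932189941406)
scene jaws 307 ((490.6654357910156, 174.54205322265625), (67.26447296142578, 40.1928596496582), 79.71598052978516)
```

jog_arm --motion "0 0.09 -0.02 0 0 0 0.02; 0 0.2 -0.05 0 0 0 0.04; 0 0.31 -0.075 0 0 0 0.06; 0 0.42 -0.1 0 0 0 0.075; 0 0.52 -0.125 0 0 0 0.075"

```text
time: 10.52
tool_pos: [0.4965, 0.1281, 0.1215]
tool_rot: [-0.001, 0.767, 0.642, -0.001]
contact_force: [0.3, 0.5, -1.4]
gripper_width: 0.156
grasp_force: 59.0
```

jog_arm --motion "0 0.05 -0.01 0 0 0 0; 0 0.08 -0.02 0 0 0 0; 0 0.08 -0.02 0 0 0 0; 0 0.08 -0.02 0 0 0 0; 0 0.08 -0.02 0 0 0 0"

```text
time: 11.15
tool_pos: [0.4954, 0.1666, 0.1228]
tool_rot: [0.0, 0.767, 0.641, -0.0]
contact_force: [0.7, 0.5, -0.9]
gripper_width: 0.149
grasp_force: 59.0
```

```bash
cat > look.py <<'E'
from h import *
s=state();r=rot(s["tool_rot"]);p=s["tool_pos"]
for c in("wrist","scene","top"):
  f=grab_frame(c);P=pts(f);hsv=cv2.cvtColor(f["color"],cv2.COLOR_RGB2HSV)[f["range_z"]>0]
  Q=r.inv().apply(P-p)
  o=((hsv[:,0]<20)|(hsv[:,0]>170))&(hsv[:,1]>120)&(np.abs(Q[:,0])<.03)&(np.abs(Q[:,1])<.02)&(abs(Q[:,2])<.1)
  j=(P[:,2]>.036)&(P[:,2]<.044)&(hsv[:,1]<70)&(np.hypot(P[:,0]-.4915,P[:,1]-.173)<.043)
  k=(P[:,2]>.140)&(P[:,2]<.158)&(hsv[:,2]<100)&(np.hypot(P[:,0]-.5085,P[:,1]-.266)<.02)
  for n,m in(("grip",o),("jaws",j),("knob",k)):
    if m.sum()>8:
      q=cv2.minAreaRect((P[m,:2]*1000).astype(np.float32));print(c,n,m.sum(),np.round(q[0],1),np.round(q[1],1),round(q[2],1),"z98",np.percentile(P[m,2],90).round(4))
  cv2.imwrite(f"pics/l_{c}.png",f["color"][...,::-1])
E
python3 - <<'E'
import look
from h import *
goal(.4915,.173,.123,-10.5)
E
```

```text
wrist grip 4647 [495.9 166.5] [36.6 15.2] 82.0 z98 0.1936
wrist jaws 3205 [493.  176.6] [71.8 39.6] 79.4 z98 0.0405
wrist knob 4207 [509.4 263.9] [22.7 28.6] 81.2 z98 0.1515
scene grip 129 [493.4 165.2] [34.1 14.4] 80.1 z98 0.1946
scene jaws 257 [490.6 175. ] [67.9 40.1] 79.5 z98 0.0417
scene knob 32 [498.2 263.6] [ 4.9 18.1] 20.0 z98 0.1522
top jaws 54 [486.6 173.8] [67.7 27.6] 79.2 z98 0.0417
top knob 69 [509.3 266.8] [25.9 21.9] 0.4 z98 0.1526
 shift [ 0.0105 -0.0098 -0.0001] len mm 7.2 turn [0.0001 0.     0.0031] deg 0.3 t 11.3 w 0.159 F [ 0.2  0.1 -1.3] q6 0.36
```

View pics/l_wrist.png

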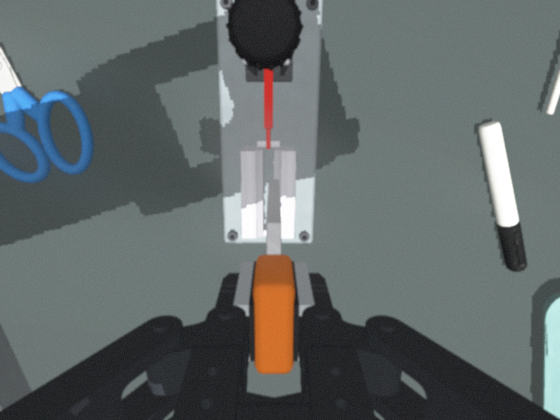

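Run:
```python
from h import *
# extents along fixture y (v) and x (u), yaw -10.5deg
a=np.radians(-10.5);U=np.array([np.cos(a),np.sin(a)]);V=np.array([-np.sin(a),np.cos(a)])
s=state();r=rot(s["tool_rot"]);p=s["tool_pos"];print("tool uv",p[:2]@U,p[:2]@V)
f=grab_frame("wrist");P=pts(f);hsv=cv2.cvtColor(f["color"],cv2.COLOR_RGB2HSV)[f["range_z"]>0]
u=P[:,:2]@U;v=P[:,:2]@V;u0,v0=np.array([.492,.174])@U,np.array([.492,.174])@V
n=(abs(u-u0)<.05)&(abs(v-v0)<.2)&(hsv[:,1]<80)
for lo,hi in((.037,.043),(.006,.013)):
  m=n&(P[:,2]>lo)&(P[:,2]<hi)
  for b in np.arange(-.048,.05,.008):
    k=m&(abs(u-u0-b)<.004)
    if k.sum()>5: print(lo,"u",round(u0+b,4),k.sum(),"v",v[k].min().round(4),v[k].max().round(4))
m=n&(P[:,2]>.037)&(P[:,2]<.043)
for b in np.arange(-.03,.035,.01):
  k=m&(abs(v-v0-b)<.004)
  if k.sum(): h=np.sort(u[k]);g=np.diff(h);i=g.argmax();print("v",round(v0+b,4),"u",h[0].round(4),h[-1].round(4),"gap",h[i].round(4),h[i+1].round(4))
m=(P[:,2]>.1)&(P[:,2]<.155)&(hsv[:,2]<90)&(abs(v-v0-.095)<.03)&(abs(u-u0)<.03)
print("knob u",np.percentile(u[m],[1,99]),"v",np.percentile(v[m],[1,99]))
```

```text
tool uv 0.45668431208741667 0.254456018345789
0.037 u 0.4361 850 v 0.2281 0.2935
0.037 u 0.4441 800 v 0.2276 0.3473
0.037 u 0.4521 10 v 0.2951 0.3095
0.037 u 0.4601 402 v 0.2279 0.3445
0.037 u 0.4681 962 v 0.2274 0.2935
0.037 u 0.4761 33 v 0.238 0.2807
0.006 u 0.4121 313 v 0.2129 0.3948
0.006 u 0.4201 2356 v 0.2115 0.3948
0.006 u 0.4281 1757 v 0.2114 0.3946
0.006 u 0.4361 808 v 0.2119 0.3555
0.006 u 0.4441 687 v 0.2116 0.3404
0.006 u 0.4521 580 v 0.2118 0.3404
0.006 u 0.4601 666 v 0.2121 0.3405
0.006 u 0.4681 793 v 0.2118 0.3945
0.006 u 0.4761 2090 v 0.2119 0.3951
0.006 u 0.4841 2374 v 0.2101 0.3948
0.006 u 0.4921 730 v 0.2123 0.3953
v 0.2307 u 0.4331 0.4718 gap 0.4467 0.4633
v 0.2407 u 0.4332 0.4723 gap 0.4468 0.4625
v 0.2507 u 0.4327 0.4721 gap 0.4476 0.4616
v 0.2607 u 0.4329 0.4719 gap 0.4476 0.4615
v 0.2707 u 0.4331 0.4724 gap 0.4476 0.4592
v 0.2807 u 0.4333 0.4721 gap 0.447 0.457
v 0.2907 u 0.4329 0.4719 gap 0.447 0.4584
knob u [0.43982507 0.4659084 ] v [0.34165696 0.36334721]
```

The wrist view shows the slot at about (268,193), with the pointer tip at (268,145) and the knob at (264,28). The plate needs a shift of about +6 mm along tool x and -4.5 mm along tool y.

jog_arm --motion "0 0.0126 -0.009 0 0 0 0.003; 0 0.0126 -0.009 0.03 0 0 0.003; 0 0.0126 -0.009 0.06 0 0 0.003; 0 0.0126 -0.009 0.078 0 0 0.003; 0 0.0126 -0.009 0.078 0 0 0.003"

```text
time: 11.98
tool_pos: [0.4908, 0.1743, 0.0822]
tool_rot: [-0.001, 0.768, 0.64, -0.001]
contact_force: [-0.2, 0.7, -1.8]
gripper_width: 0.16
grasp_force: 59.0
```

Run:
```python
from h import *
a=np.radians(-10.5);U=np.array([np.cos(a),np.sin(a)]);V=np.array([-np.sin(a),np.cos(a)])
f=grab_frame("wrist");s=state();r=rot(s["tool_rot"]);p=s["tool_pos"];print("tool uvz",p[:2]@U,p[:2]@V,p[2],s["contact_force"])
print("toolY deg",np.degrees(np.arctan2(*r.as_matrix()[[1,0],1])))
P=pts(f);hsv=cv2.cvtColor(f["color"],cv2.COLOR_RGB2HSV)[f["range_z"]>0]
u=P[:,:2]@U;v=P[:,:2]@V
for z in(.037,):
  m=(P[:,2]>z)&(P[:,2]<.043)&(hsv[:,1]<80)&(abs(u-.4525)<.03)&(abs(v-.261)<.04)
  for b in np.arange(.228,.3,.01):
    k=m&(abs(v-b)<.004)
    if k.sum()>9: h=np.sort(u[k]);i=np.diff(h).argmax();print("v",round(b,4),"u",h[0].round(4),h[-1].round(4),"gap",h[i:i+2].round(4))
m=(P[:,2]>.055)&(P[:,2]<.118)&(hsv[:,1]<80)&(abs(u-.4525)<.012)&(abs(v-.261)<.04)
print("blade",m.sum(),np.percentile(u[m],[2,50,98]),np.percentile(v[m],[2,98]))
o=((hsv[:,0]<20)|(hsv[:,0]>170))&(hsv[:,1]>120)&(P[:,2]>.12)&(abs(v-.261)<.03)
print("grip",np.percentile(u[o],[2,98]),np.percentile(v[o],[2,98]))
cv2.imwrite("pics/w6.png",f["color"][...,::-1])
```

```text
tool uvz 0.45150971569175047 0.2610997460525653 0.08319573281321854 [-0.25422054 -0.12817393 -1.13861119]
toolY deg -10.431688339334803
v 0.238 u 0.433 0.4722 gap [0.4454 0.4571]
v 0.248 u 0.4331 0.4724 gap [0.4454 0.457 ]
v 0.258 u 0.4328 0.4722 gap [0.4455 0.4581]
v 0.268 u 0.4329 0.4725 gap [0.4461 0.4568]
v 0.278 u 0.4331 0.4723 gap [0.4468 0.4579]
v 0.288 u 0.4333 0.4725 gap [0.4474 0.4578]
blade 444 [0.44791765 0.45070893 0.45363794] [0.28962609 0.29058485]
grip [0.44446026 0.45771764] [0.24483619 0.27853764]
```

View pics/w6.png

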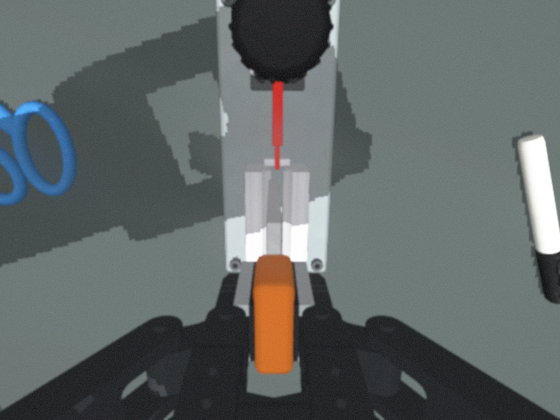

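The blade (at about (275,260)) sits roughly 1.8 mm to the -u side of the slot line at (280,215). I'll shift tool y by +0.0036 and insert.

jog_arm --motion "0 0.001 0.0036 0 0 0 0; 0 0.001 0.0036 0.01 0 0 0; 0 0.001 0.0036 0.02 0 0 0; 0 0.001 0.0036 0.03 0 0 0; 0 0.001 0.0036 0.03 0 0 0"

```text
time: 12.65
tool_pos: [0.4932, 0.1746, 0.068]
tool_rot: [-0.0, 0.768, 0.64, -0.001]
contact_force: [0.1, 0.2, -1.9]
gripper_width: 0.156
grasp_force: 59.2
```

jog_arm --motion "0 0 0 0.01 0 0 0; 0 0 0 0.02 0 0 0; 0 0 0 0.03 0 0 0; 0 0 0 0.035 0 0 0; 0 0 0 0.035 0 0 0"

```text
time: 13.28
tool_pos: [0.4934, 0.1746, 0.0508]
tool_rot: [-0.0, 0.768, 0.64, -0.0]
contact_force: [-1.1, 0.6, -2.9]
gripper_width: 0.159
grasp_force: 59.1
```

jog_arm --motion "0 0 0 0.003 0 0 0; 0 0 0 0.006 0 0 0; 0 0 0 0.007 0 0 0; 0 0 0 0.007 0 0 0; 0 0 0 0.007 0 0 0"

```text
time: 13.9
tool_pos: [0.4936, 0.1748, 0.0478]
tool_rot: [-0.0, 0.768, 0.64, -0.0]
contact_force: [-3.6, 1.1, 0.2]
gripper_width: 0.155
grasp_force: 59.4
```

jog_arm --motion "25 0 0 0 0 0 0; 40 0 0 0 0 0 0; 70 0 0 0 0 0 0; 100 0 0 0 0 0 0; 100 0 0 0 0 0 0"

```text
time: 14.52
tool_pos: [0.4939, 0.1747, 0.048]
tool_rot: [0.0, 0.768, 0.64, 0.0]
contact_force: [0.1, -0.4, -0.3]
gripper_width: 0.993
grasp_force: 0.0
```

jog_arm --motion "100 0 0 -0.03 0 0 0; 100 0 0 -0.08 0 0 0; 100 0 0 -0.13 0 0 0; 100 0 0 -0.18 0 0 0; 100 0 0 -0.2 0 0 0"

```text
time: 15.15
tool_pos: [0.4951, 0.175, 0.1509]
tool_rot: [0.001, 0.768, 0.64, 0.002]
contact_force: [0.5, 0.3, 0.0]
gripper_width: 1.0
grasp_force: 0.0
```

Run:
```python
from h import *
a=np.radians(-10.5);U=np.array([np.cos(a),np.sin(a)]);V=np.array([-np.sin(a),np.cos(a)])
for c in("wrist","scene","top"):
  f=grab_frame(c);P=pts(f);hsv=cv2.cvtColor(f["color"],cv2.COLOR_RGB2HSV)[f["range_z"]>0]
  u=P[:,:2]@U;v=P[:,:2]@V
  o=((hsv[:,0]<20)|(hsv[:,0]>172))&(hsv[:,1]>120)&(P[:,2]>.085)&(abs(v-.261)<.03)&(abs(u-.4525)<.02)&(P[:,2]<.14)
  if o.sum()>5:print(c,"grip",o.sum(),np.percentile(u[o],[2,98]),np.percentile(v[o],[2,98]),"z",np.percentile(P[o,2],[50,90]))
  k=(P[:,2]>.146)&(P[:,2]<.158)&(hsv[:,2]<100)&(abs(v-.356)<.02)&(abs(u-.4525)<.02)
  if k.sum()>5:print(c,"knob",k.sum(),np.percentile(u[k],[2,98]),np.percentile(v[k],[2,98]),"z",np.percentile(P[k,2],[50,90]))
  for n in("knob","gauge_plate","slot_floor","housing_top"):print([(x["at"].round(4) if hasattr(x["at"],"round") else x["at"],x["p"]) for x in place_of(c,n)[:1]],n)
kxy=U*.4525+V*.356;print(kxy)
goal(kxy[0],kxy[1],.148,-10.5)
```

```text
wrist grip 1151 [0.44649261 0.458616  ] [0.24516971 0.2790371 ] z [0.11753359 0.11843504]
wrist knob 3175 [0.44051625 0.4651311 ] [0.34277478 0.36752789] z [0.15055926 0.15154889]
[([0.4959, 0.1758, 0.0106], 0.72)] knob
[([0.4976, 0.174, 0.0089], 0.96)] gauge_plate
[([0.4949, 0.2044, 0.0358], 0.72)] slot_floor
[] housing_top
scene grip 129 [0.44404015 0.45755575] [0.2433589  0.27638051] z [0.11681424 0.11881331]
scene knob 89 [0.43843423 0.4628067 ] [0.34273864 0.3664365 ] z [0.15096849 0.15282899]
[([0.5117, 0.2665, 0.1247], 0.64)] knob
[([0.4896, 0.1712, 0.0099], 0.62)] gauge_plate
[([0.4918, 0.1698, 0.0121], 0.88)] slot_floor
[([0.5102, 0.2705, 0.1092], 0.66)] housing_top
top grip 23 [0.44600674 0.45698687] [0.24187784 0.25331295] z [0.11569938 0.1178808 ]
top knob 20 [0.44038088 0.45641166] [0.35380282 0.36625965] z [0.14994063 0.15223679]
[([0.5107, 0.2704, 0.1204], 0.58)] knob
[] gauge_plate
[] slot_floor
[([0.5062, 0.2676, 0.1139], 0.96)] housing_top
[0.50979869 0.26757717]
 shift [ 0.1884 -0.002  -0.0004] len mm 94.2 turn [-0.0001  0.      0.0008] deg 0.1 t 15.9 w 0.998 F [-0.4 -0.3  0. ] q6 0.38
```

Plate seated: the grip top is at 0.118 m, as expected, and it is centred. Now to the knob.

jog_arm --motion "100 0.05 -0.001 0 0 0 0; 100 0.11 -0.002 0 0 0 0; 100 0.16 -0.002 0 0 0 0; 100 0.187 -0.002 0 0 0 0; 100 0.187 -0.002 0 0 0 0"

```text
time: 16.52
tool_pos: [0.5097, 0.2672, 0.1478]
tool_rot: [0.0, 0.768, 0.64, -0.0]
contact_force: [-0.5, 0.1, 0.8]
gripper_width: 1.002
grasp_force: 0.0
```

jog_arm --motion "100 0 0 0.03 0 0 0; 100 0 0 0.07 0 0 0; 100 0 0 0.11 0 0 0; 100 0 0 0.138 0 0 0; 100 0 0 0.138 0 0 0"

```text
time: 17.15
tool_pos: [0.5084, 0.2662, 0.0766]
tool_rot: [-0.001, 0.768, 0.64, -0.002]
contact_force: [-0.1, 0.0, 0.2]
gripper_width: 1.0
grasp_force: 0.0
```

Run:
```python
from h import *
kxy=np.array([.51,.267])
goal(.5100,.2669,.079,-10.5)
f=grab_frame("wrist");s=state();r=rot(s["tool_rot"]);p=s["tool_pos"]
P=pts(f);hsv=cv2.cvtColor(f["color"],cv2.COLOR_RGB2HSV)[f["range_z"]>0]
k=(P[:,2]>.145)&(P[:,2]<.158)&(hsv[:,2]<100);Q=r.inv().apply(P-p);k&=(np.hypot(Q[:,0],Q[:,1])<.025)
print(k.sum(),np.percentile(Q[k],[2,50,98],axis=0).round(4).tolist())
cv2.imwrite("pics/w7.png",f["color"][...,::-1])
```

```text
shift [ 0.0019  0.003  -0.0048] len mm 3.0 turn [-0.0022  0.0013  0.0007] deg 0.2 t 17.15 w 1.0 F [-0.1  0.   0.2] q6 0.53
4944 [[-0.0096, -0.0115, -0.0737], [0.0037, 0.0006, -0.0725], [0.014, 0.0128, -0.0678]]
```

View pics/w7.png

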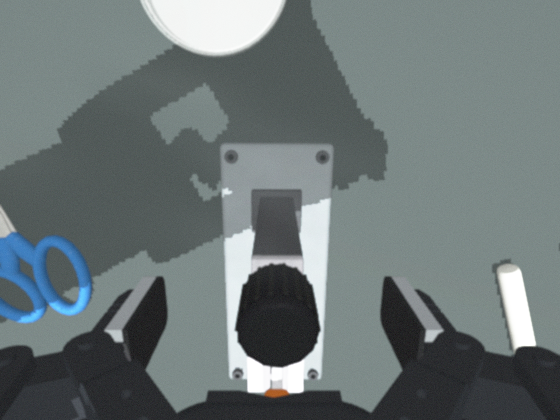

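The knob is centred between the open fingers at about (277,315), and the petri dish at (215,20) is out of the way. Closing.

jog_arm --motion "80 0.002 0 0 0 0 0; 50 0.002 0 0 0 0 0; 20 0.002 0 0 0 0 0; 0 0.002 0 0 0 0 0; 0 0.002 0 0 0 0 0"

```text
time: 17.82
tool_pos: [0.5103, 0.268, 0.0797]
tool_rot: [0.0, 0.768, 0.64, 0.0]
contact_force: [-1.7, -0.1, 4.7]
gripper_width: 0.31
grasp_force: 58.9
```

jog_arm --motion "0 0 0 0 0 0 0; 0 0 0 0 0 0 0; 0 0 0 0 0 0 0; 0 0 0 0 0 0 0; 0 0 0 0 0 0 0"

```text
time: 18.45
tool_pos: [0.5103, 0.268, 0.0796]
tool_rot: [0.0, 0.768, 0.64, 0.0]
contact_force: [-1.2, -1.0, 5.7]
gripper_width: 0.306
grasp_force: 59.1
```

Knob gripped. I'll pull 50 mm smoothly.

jog_arm --motion "0 0 0 -0.02 0 0 0; 0 0 0 -0.04 0 0 0; 0 0 0 -0.06 0 0 0; 0 0 0 -0.08 0 0 0; 0 0 0 -0.09 0 0 0"

```text
time: 19.08
tool_pos: [0.5102, 0.268, 0.1219]
tool_rot: [0.0, 0.768, 0.64, 0.001]
contact_force: [7.1, 3.9, -9.8]
gripper_width: 0.307
grasp_force: 59.5
```

jog_arm --motion "0 0 0 -0.006 0 0 0; 0 0 0 -0.01 0 0 0; 0 0 0 -0.01 0 0 0; 0 0 0 -0.01 0 0 0; 0 0 0 -0.01 0 0 0"

```text
time: 19.7
tool_pos: [0.5102, 0.268, 0.1263]
tool_rot: [0.0, 0.768, 0.64, 0.001]
contact_force: [7.6, 2.9, -10.0]
gripper_width: 0.311
grasp_force: 59.6
```

```bash
cat > chk.py <<'E'
from h import *
a=np.radians(-10.5);U=np.array([np.cos(a),np.sin(a)]);V=np.array([-np.sin(a),np.cos(a)])
s=state();print(s["tool_pos"],s["contact_force"],s["grasp_force"],s["time"])
for c in("scene","top","wrist"):
  f=grab_frame(c);P=pts(f);hsv=cv2.cvtColor(f["color"],cv2.COLOR_RGB2HSV)[f["range_z"]>0]
  u=P[:,:2]@U;v=P[:,:2]@V
  red=((hsv[:,0]<6)|(hsv[:,0]>172))&(hsv[:,1]>150)&(abs(u-.4525)<.02)&(v>.285)&(v<.375)&(P[:,2]>.02)
  for n,m in(("pointer",red&(v<.335)),("ring",red&(v>.340))):
    if m.sum()>3:print(c,n,m.sum(),"z",np.percentile(P[m,2],[5,50,95]).round(4),"v",np.percentile(v[m],[5,95]).round(4))
  o=((hsv[:,0]<20)|(hsv[:,0]>172))&(hsv[:,1]>120)&(P[:,2]>.085)&(abs(v-.261)<.025)&(abs(u-.4525)<.02)&(P[:,2]<.14)
  if o.sum()>5:print(c,"grip",o.sum(),np.percentile(u[o],[2,98]),np.percentile(v[o],[2,98]),"z",np.percentile(P[o,2],[50,90]))
  k=(hsv[:,2]<100)&(np.hypot(u-.4525,v-.356)<.012)&(P[:,2]>.14)&(P[:,2]<.22)
  if k.sum()>5:print(c,"knobtop",k.sum(),"z",np.percentile(P[k,2],[10,50,90]).round(4))
  if c=="scene":cv2.imwrite("pics/end.png",cv2.resize(f["color"][130:260,160:290,::-1],(600,600),interpolation=cv2.INTER_CUBIC))
  for n in("pointer_tip","knob"):print(c,n,[(np.round(x["at"],4).tolist(),x["p"]) for x in place_of(c,n)[:1]])
E
python3 chk.py
```

```text
[0.51017822 0.26799442 0.12629477] [  7.58142729   2.91038181 -10.01868327] 59.569032116560265 19.7
scene pointer 22 z [0.0877 0.0889 0.0909] v [0.3084 0.3336]
scene ring 11 z [0.0561 0.0874 0.0884] v [0.3416 0.3573]
scene grip 120 [0.44375978 0.45687069] [0.24359241 0.27688213] z [0.11691696 0.11910987]
scene knobtop 80 z [0.1854 0.1976 0.1989]
scene pointer_tip [([0.4977, 0.208, 0.0854], 0.75)]
scene knob [([0.5109, 0.2685, 0.1704], 0.6)]
top pointer 403 z [0.4493 0.4759 0.4905] v [0.2908 0.3325]
top ring 210 z [0.471  0.4766 0.4798] v [0.3416 0.3699]
top grip 75 [0.44583061 0.45901255] [0.2422532  0.27563355] z [0.1155412  0.11843815]
top pointer_tip []
top knob [([0.5093, 0.2708, 0.1671], 0.45)]
wrist grip 221 [0.44658049 0.45976139] [0.25307897 0.27683055] z [0.11702648 0.11801024]
wrist knobtop 3490 z [0.1965 0.1972 0.1979]
wrist pointer_tip []
wrist knob [([0.507, 0.2686, 0.1679], 0.83)]
```

View pics/end.png

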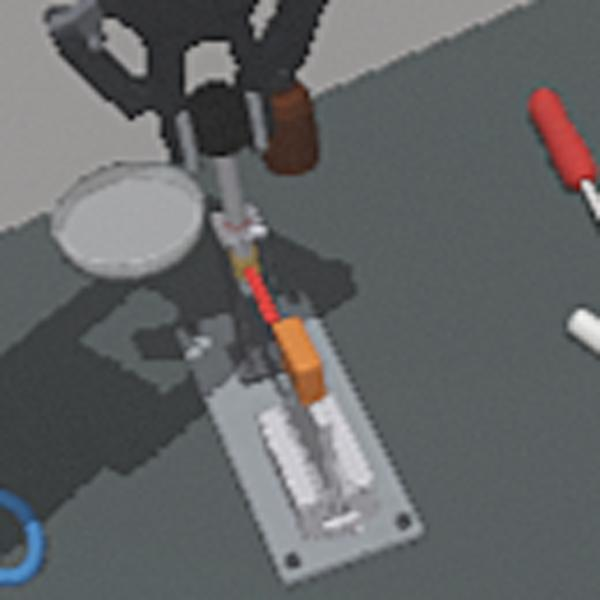

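The end view shows the knob held at about (220,120), the rod drawn out with a trace of red at the housing's top (237,228), and the plate upright in the slot at (300,360). The knob top reads 0.1972 m against 0.151 m at home, so the rod is at about 46.5 mm and needs roughly 3.5 mm more.

jog_arm --motion "0 0 0 -0.003 0 0 0; 0 0 0 -0.007 0 0 0; 0 0 0 -0.007 0 0 0; 0 0 0 -0.007 0 0 0; 0 0 0 -0.007 0 0 0"

```text
time: 20.78
tool_pos: [0.5102, 0.268, 0.1296]
tool_rot: [0.0, 0.768, 0.64, 0.0]
contact_force: [8.5, 2.9, -9.0]
gripper_width: 0.307
grasp_force: 59.6
```

```bash
python3 chk.py | grep -E "^\[|knobtop|grip|pointer "
```

```text
[0.5101659  0.267978   0.12963772] [ 8.54584184  2.93321383 -9.03445284] 59.582368929404765 20.775
scene pointer 21 z [0.0905 0.0925 0.094 ] v [0.3057 0.3333]
scene grip 121 [0.44398957 0.45666838] [0.24333086 0.27712623] z [0.11640121 0.11909996]
scene knobtop 75 z [0.1804 0.2008 0.202 ]
top pointer 414 z [0.4472 0.479  0.4942] v [0.291  0.3329]
top grip 75 [0.44598424 0.4594613 ] [0.24219095 0.27566887] z [0.11591304 0.11955599]
wrist grip 229 [0.44646247 0.45990218] [0.25019022 0.27412291] z [0.11694098 0.11785664]
wrist knobtop 3471 z [0.1999 0.2006 0.2013]
```

```bash
python3 -c "
from plant import *
print(job_done())"
```

```text
the job is handed in; nothing more can be done
None
```

I seated the gauge plate fully in the fixture's slot and let it go, then pulled the rod up by its knob to about 50 mm and handed the job in at about 21 s while still gripping it; no verdict was returned.

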